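# Switch on the repaired fan heater and check its outlet with the thermometer

### The arm

A 7-joint arm with a two-finger parallel gripper is mounted at the origin on the work surface. World frame = base frame: x ahead of the robot, y to its left, z up, the work surface at z = 0. Lengths are in mm, angles in rad, forces in N, time in s.
With the tool pointing down it reaches from about 425 to 950 mm from the base axis. Payload 4.7 kg.
Tool frame: the origin (TCP) lies between the finger pads; the fingertips stand 11 mm ahead of it and the grasp point (between the pads) lies 8 mm behind it (manip.tips_ahead is the distance from the TCP to the fingertips, in mm); y points along the fingers, x is the direction in which the jaws open and shut, and the axes are right-handed (so a half turn about y gives the same grasp; the last joint's range is limited). The gripper opens to 87 mm and grips with 3 to 60 N. Pads are 19 mm wide; open, the fingers measure 117 mm over their backs; the gripper's body (75 mm by 190 mm) begins 51 mm behind the grasp point.
Start: joints at [-1.145, 0.469, -0.049, 1.532, 0.024, 1.141, -0.082], TCP at [296.48, 606.422, 233.573] pointing down, gripper open.
Joint ranges: [-2.59, 2.59], [-0.33, 1.99], [-1.39, 1.29], [0.1, 2.45], [-1.04, 4.18], [0.21, 1.99], [-2.66, 2.66]. Speed limits (rad/s): [2.57, 2.57, 3.14, 3.14, 3.14, 3.14, 3.14].

### API

Orientations are given as [roll, pitch, yaw] about the fixed x, y, z axes, in that order (R = Rz(yaw) Ry(pitch) Rx(roll)).
In Python, from plant import telemetry, cams, manip, finder gives the robot as it stands.
- The arm moves only by the tool apply_moves, never from a script. Its argument "steps" is a list that holds one entry, the list of rows, each a list of 4 numbers: the shift along the tool's x, y, z in mm, then the turn about the tool's y in degrees. In form: [[[x, y, z, spin], ...]]. A call has 1 to 20 rows; each row is the pose to reach, as a shift and turn from the pose commanded when the call began, along the tool's axes at that moment; what a row does not reach only later rows make up. A row lasts 1/10 s, in which the tool goes at most 50 mm and 8.59 degrees, less where a joint would pass 70% of its speed; a pose out of reach is approached as far as the arm can. A call with a gripper value outside its range is refused whole. "grip" is the finger opening in mm, from 0 to 87, set as the call begins (left out, the last holds). The fingers move at their own pace and stop on an object; "squeeze" is the grip in N (left out, the last holds). Time passes only in rows, so rows that repeat a pose let the fingers close. It gives the time, the measured TCP pose, the force and the opening at its end, in the units of the state.
- telemetry.read_state(): the state, without advancing time (a new reading comes with each control period).
- cams.get_image(name): name is "scene" or "top" or "wrist"; returns (picture, depth): 420x560x3 uint8, red, green, blue; 420x560 float32, mm along the optical axis (not along the pixel's ray), 0 where there is no reading.
- cams.camera_model(name): a dict with "fx", "fy", "cx", "cy" (pixels), "rvec" (rotation vector, rad) and "tvec" (3), from world to camera coordinates, as OpenCV has them; the wrist camera has in their place "tool_from_camera" (4x4, takes a point from camera to tool coordinates, whose origin is the TCP and whose axes are the tool frame's). Camera axes: x right, y down, z forward; pixel columns grow to the right and rows downward; lengths in mm; the calibration is good to about 2 mm. The wrist camera is an equidistant fisheye: a pixel r from the principal point sees the ray r / f radians off the axis. A picture is of the moment at which its call begins: read the wrist's pose just before it. camera_model takes no time and is no camera call.
- manip.close_job(): hands the job in, once; it reports no verdict.
Trained networks look in the newest picture that a camera, given by its name, has taken for a name from the list of things; names that differ only in an ending like _2 or _b are one class to them, and where a whole thing is asked for, a point or a joint stands for the part that bears it (a point fixed in the world has none). Each returns a list of dicts, best first, with "confidence" (0 to 1); they miss things now and then, are a little off and sometimes report something else, mostly with a low value. They report only what shows in the picture. A call takes as long as a camera call. They do not tell look-alikes from the thing itself.
- finder.search_frame(query, camera): "rect" ([centre column, centre row, width, height] in pixels, round what is visible of it).
- finder.spot_point(query, camera): "uv" ([column, row] in pixels: a listed point, or the origin of a listed thing).
The state is a dict: "time_s": time; "joint_positions": joint angles; "qd": joint speeds; "joint_torque": joint torques, N m; "tcp_pos": TCP position; "orientation": TCP orientation; "force": force on the tool from outside, world axes, zero at the start; "moment": the same for the moment, N m; "opening": finger opening in mm.
Only numpy, scipy, OpenCV 4.12 (cv2) and the standard library are available. Lean on these libraries where they do the work, as an engineer would, in place of code of your own. Each camera call takes 0.05 s, during which the arm holds its last target. There are 200 camera calls.

### The job

Switch the repaired fan heater on: press the spring-loaded grip on its top down, slide it out of its off position towards the end with the longer marks, and leave it where it clicks fully up into the hidden catch, without forcing it against the catch. Then pick up the infrared thermometer, aim its lens squarely at the middle of the heater's outlet grille from about 10 cm away, hold it still there for 2 seconds, and lay it on its side again, without dropping it, near the middle of its mat. Leave the tin, screwdriver, bottle and bowl alone.

Things in the scene. Friction and masses are not known exactly. Their poses are not given: they have to be found in the camera images.
- heater: White fan heater, a rounded box 210 (its x) x 140 (its y) x 180 mm high, fixed to the table. Origin: centre of its underside. Its x runs along the slot on its top, from off to on; its +y face carries the outlet grille.
- panel (a point): Off end of the grip's travel, on the heater's top panel (heater frame: x -65, y 0, z 181 mm); same axes as the heater. The slot runs 130 mm from here along +x, with marks beside it that grow longer towards the on end. The grip starts 0 to 12 mm from here, standing up, with free play up to somewhere between 22 and 48 mm; to go on it must be pressed down more than 5 mm.
- slide_grip: White grip on the slot, a block 22 (x, along the slot) x 20 (y) mm, reaching from 4 to 26 mm above its origin; axes as the heater. Origin: level with the heater's top surface when the grip stands fully up. It can be pressed down 8 mm against a spring (6 N at the top, 10 N at the bottom). Released past the off position, it rides 5 mm low under a plate, sliding with about 3 to 5 N.
- on_end (a point): On end of the grip's travel, 130 mm from panel. The one catch is hidden under the panel, its middle 14 to 44 mm before this point (86 to 116 mm from panel; differs each time). It is 12 mm long for a lug of 8 mm: a grip that is free to rise springs fully up there and is stopped both ways; past it the grip stays low. Over 45 N against the catch is forcing it.
- grip_top (a point): Centre of the top of the slide grip; 206 mm above the heater's underside when the grip stands fully up, 201 mm while it rides low under the plate.
- outlet (a point): Middle of the outlet grille (150 mm wide, 110 mm high) on the heater's +y face, 100 mm above the table. Same axes as the heater: +y points out of the outlet.
- thermometer: Infrared thermometer, pistol-shaped, 200 g, lying on its side: grey barrel along its x from -60 to +65 mm, 36 mm wide (y) and 36 mm high, then a tapered black nose with the lens to x = +90 mm; black handle 32 x 30 mm from the rear of the barrel (x -58 to -26 mm) out to y = -98 mm. Origin: underside of the barrel's axis; z up.
- lens (a point): Lens at the front end of the thermometer, on the barrel's axis (x 90, y 0, z 18 mm in its frame); its x axis is the line of aim.
- barrel (a point): Place to grip the thermometer: on the barrel's axis, 20 mm ahead of its origin, 46 mm ahead of the handle; the fingers close along the thermometer's y on 36 mm.
- mat: Thin blue service mat 240 x 240 x 3 mm, fixed. Origin: centre of its underside.
- tin: Bystander: steel tin 64 mm across, 30 mm high. Origin at its underside.
- screwdriver: Bystander: screwdriver 200 mm long, lying. Origin at its middle, underside.
- bottle: Bystander: glass bottle 62 mm across, 200 mm high. Origin at its underside.
- bowl: Bystander: steel bowl 100 mm across, 35 mm high. Origin at its underside.
Things that resemble listed ones, but are neither listed nor needed, are in the scene too. There is more than one size of the thermometer; the job needs the smaller.

How it is judged:
By the outcome, as a careful person would: the job done as asked, in the order asked, and still so for the second after the job is handed in, with the robot touching nothing.
It also fails if it takes over 64 s, if anything falls off the work surface, if the arm or the gripper's body presses on something with over 40 N, if the wrist force passes 120 N, or if a joint passes its speed limit or range.

## Working session

There is one attempt and no reset: what is moved stays moved. The work goes in short steps, Python scripts to look and compute and a tool call to move; the robot and the scene stay as the last step left them, time stands still between calls to the robot, and variables do not carry over. Pictures are saved under pics/ and viewed, about 8 in all and at most 12, crops included, and the job is handed in when it is done.

Besides the shell and the picture viewer there is one more tool, called by a JSON object that holds its "api" and its "payload", one argument or row to a line. apply_moves: Moves the arm, as the interface text tells. Its arguments: {"type":"object","properties":{"steps":{"type":"array"},"grip":{"type":"number"},"squeeze":{"type":"number"}},"required":["steps"]}

```bash
ls; mkdir -p pics
cat > h.py <<'E'
import numpy as np, cv2, json
from scipy.spatial.transform import Rotation as R
from plant import telemetry, cams, manip, finder
def snap(n,name):
    p,d=cams.get_image(n); cv2.imwrite(f'pics/{name}.png',cv2.cvtColor(p,cv2.COLOR_RGB2BGR)); np.save(f'pics/{name}.npy',d); return p,d
def world(n,u,v,d=None,z=None):
    m=cams.camera_model(n); Rm=R.from_rotvec(np.ravel(m['rvec'])).as_matrix(); t=np.ravel(m['tvec'])
    ray=np.array([(u-m['cx'])/m['fx'],(v-m['cy'])/m['fy'],1.]); c=-Rm.T@t; r=Rm.T@ray
    if z is not None: d=(z-c[2])/r[2]
    return c+r*d
def proj(n,P):
    m=cams.camera_model(n); return cv2.projectPoints(np.array(P,float).reshape(-1,1,3),np.ravel(m['rvec']),np.ravel(m['tvec']),np.array([[m['fx'],0,m['cx']],[0,m['fy'],m['cy']],[0,0,1.]]),None)[0][:,0]
def cloud(n,d):
    m=cams.camera_model(n); Rm=R.from_rotvec(np.ravel(m['rvec'])).as_matrix(); t=np.ravel(m['tvec'])
    v,u=np.indices(d.shape); P=np.stack([(u-m['cx'])/m['fx']*d,(v-m['cy'])/m['fy']*d,d],-1)
    W=(P-t)@Rm; W[d==0]=np.nan; return W
E
python3 - <<'E'
from h import *
s=telemetry.read_state(); print({k:np.round(v,3).tolist() for k,v in s.items()})
P={}
for n in ['top','scene']:
    p,d=snap(n,n+'0')
    m=cams.camera_model(n); print(n,{k:np.round(np.ravel(v),3).tolist() for k,v in m.items()})
    for q in ['heater','slide_grip','thermometer','mat','tin','screwdriver','bottle','bowl']:
        for r in finder.search_frame(q,n)[:3]: print(q,np.round(r['rect']),round(r['confidence'],2))
    for q in ['panel','on_end','grip_top','outlet','lens','barrel','thermometer','mat']:
        for r in finder.spot_point(q,n)[:3]:
            u,v=r['uv']; dd=d[int(np.clip(v,0,419)),int(np.clip(u,0,559))]
            print(' pt',q,np.round(r['uv'],1),round(r['confidence'],2),np.round(world(n,u,v,dd)))
E
```

```text
pics
{'time_s': 0.0, 'joint_positions': [-1.145, 0.469, -0.049, 1.534, 0.024, 1.141, -0.082], 'qd': [-0.0, 0.001, 0.001, 0.0, 0.0, 0.001, 0.0], 'joint_torque': [-0.0, -50.796, -0.081, -23.616, -0.061, 0.038, 0.0], 'tcp_pos': [296.261, 605.882, 232.497], 'orientation': [-1.571, 0.002, 1.116], 'force': [0.748, 0.154, 0.674], 'moment': [0.02, -0.019, -0.042], 'opening': 87.292}
top {'fx': [469.88], 'fy': [469.88], 'cx': [280.014], 'cy': [219.471], 'rvec': [2.135, -2.186, 0.083], 'tvec': [-52.647, 539.261, 1480.327]}
heater [328. 216.  51.  71.] 0.91
slide_grip [327. 217.  51.  72.] 0.7
slide_grip [328. 237.  10.   9.] 0.52
thermometer [158. 326.  77.  58.] 0.9
thermometer [179. 234.  34.  58.] 0.72
mat [181. 224.  82.  81.] 0.81
tin [259. 265.  22.  17.] 0.65
tin [410. 195.  33.  24.] 0.18
screwdriver [246. 138.  32.  48.] 0.86
bottle [411. 198.  27.  21.] 0.75
bottle [329. 217.  52.  78.] 0.74
bowl [308. 138.  28.  26.] 0.97
bowl [252. 128.  20.  33.] 0.71
 pt panel [329.8 236.2] 0.6 [ 470. -208.  198.]
 pt panel [402.3 202. ] 0.51 [ 576. -442.   90.]
 pt panel [299.  218.5] 0.39 [ 541
[... 952 characters left out ...]
24.  14.] 0.65
screwdriver [366. 296.  13.  34.] 0.6
bottle [164. 286.  28.  66.] 0.75
bowl [301. 307.  36.  30.] 0.94
 pt panel [228.  207.1] 0.64 [ 482. -209.  190.]
 pt on_end [248.8 233.2] 0.71 [ 612. -211.  180.]
 pt grip_top [226.8 200.5] 0.63 [ 469. -205.  205.]
 pt grip_top [240.3 262.4] 0.62 [ 636. -255.  112.]
 pt lens [352.6 225.6] 0.96 [578. 207.  10.]
 pt lens [288.1 165.1] 0.92 [143. 225.  36.]
 pt barrel [309.2 172.1] 0.94 [224. 276.  27.]
 pt barrel [354.5 209.9] 0.74 [536. 248.  36.]
 pt barrel [356.4 211.1] 0.31 [551. 244.  41.]
 pt thermometer [313.4 175. ] 0.98 [236. 289.  14.]
 pt thermometer [356.3 212.2] 0.95 [552. 242.  38.]
 pt mat [355.2 213.3] 0.59 [557. 233.  40.]
```

Run:
```python
import cv2,numpy as np
a=cv2.imread('pics/top0.png'); b=cv2.imread('pics/scene0.png')
cv2.imwrite('pics/a.png',cv2.resize(a[110:400,100:450],None,fx=2.05,fy=2.05,interpolation=cv2.INTER_CUBIC))
cv2.imwrite('pics/b.png',cv2.resize(b[130:340,130:430],None,fx=2.6,fy=2.6,interpolation=cv2.INTER_CUBIC))
```

```text
(no output)
```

View pics/a.png

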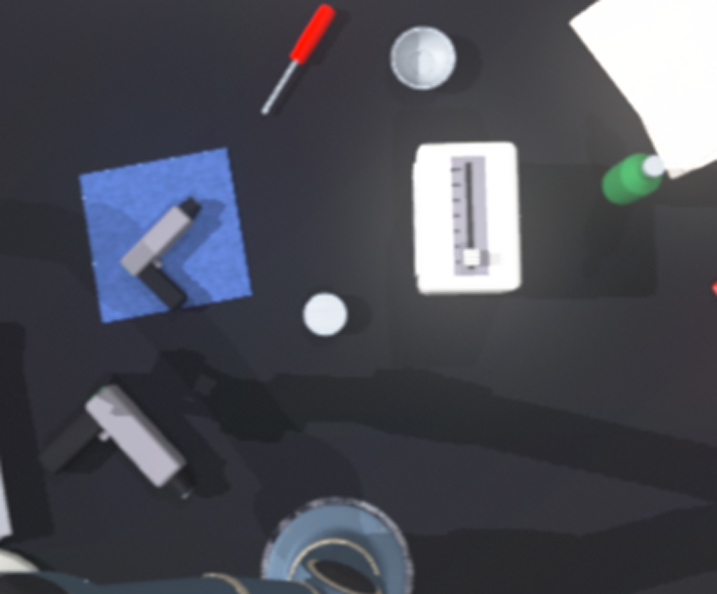

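View pics/b.png

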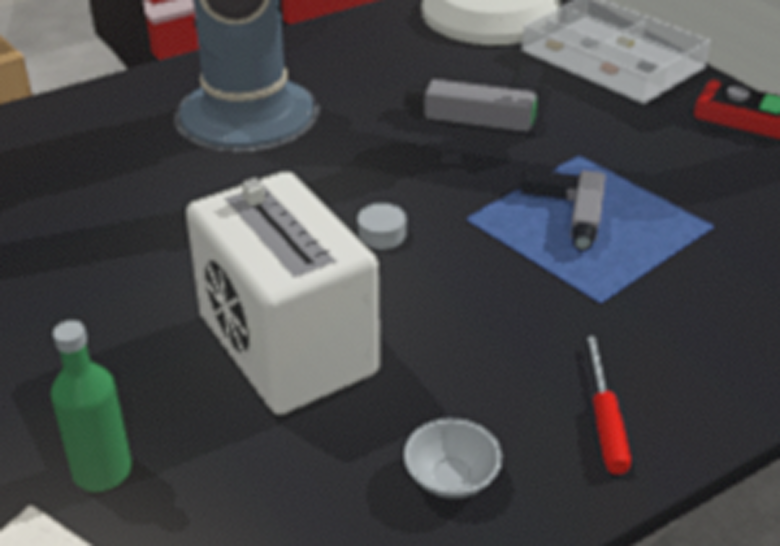

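Run:
```python
from h import *
d=np.load('pics/top0.npy'); W=cloud('top',d); d2=np.load('pics/scene0.npy'); W2=cloud('scene',d2)
for n,w in (('top',W),('scene',W2)):
    m=(w[...,0]>420)&(w[...,0]<660)&(w[...,1]>-320)&(w[...,1]<-100)
    t=w[m&(w[...,2]>170)&(w[...,2]<192)]; r=cv2.minAreaRect(t[:,:2].astype(np.float32)); print(n,'top z',np.median(t[:,2]),r, t[:,:2].mean(0))
    g=w[m&(w[...,2]>193)&(w[...,2]<215)]; print(' grip',len(g),g.mean(0),np.ptp(g,axis=0))
    m=(w[...,0]>420)&(w[...,0]<640)&(w[...,1]>150)&(w[...,1]<370)
    t=w[m&(w[...,2]>22)&(w[...,2]<50)]; r=cv2.minAreaRect(t[:,:2].astype(np.float32)); print(' therm',len(t),np.median(t[:,2]),r)
# colour masks in top: barrel light grey, dark slot
im=cv2.imread('pics/top0.png').astype(int)
hsv=cv2.cvtColor(im.astype(np.uint8),cv2.COLOR_BGR2HSV)
mat=cv2.morphologyEx(((hsv[...,1]>110)&(hsv[...,0]>95)&(hsv[...,0]<125)&(hsv[...,2]>70)).astype(np.uint8),cv2.MORPH_OPEN,np.ones((3,3)))
n,l,s,c=cv2.connectedComponentsWithStats(mat); k=1+np.argmax(s[1:,4]); 
q=np.argwhere(l==k)[:,::-1].astype(np.float32); r=cv2.minAreaRect(q); print('mat',r,world('top',*r[0],z=3))
roi=np.zeros_like(mat);roi[190:265,140:215]=1
bar=((hsv[...,1]<60)&(hsv[...,2]>110)&(roi>0)).astype(np.uint8); bar=cv2.morphologyEx(bar,cv2.MORPH_OPEN,np.ones((3,3)))
q=np.argwhere(bar>0)[:,::-1].astype(np.float32); r=cv2.minAreaRect(q); print('barrel',r); print([np.round(world('top',*p,z=39)).tolist() for p in cv2.boxPoints(r)],world('top',*r[0],z=39))
roi[:]=0;roi[180:253,305:352]=1
wh=((hsv[...,2]>150)&(hsv[...,1]<40)&(roi>0)).astype(np.uint8)
h=cv2.minAreaRect(np.argwhere(wh>0)[:,::-1].astype(np.float32));print('heater',h,[np.round(world('top',*p,z=180)).tolist() for p in cv2.boxPoints(h)])
pan=((hsv[...,2]<175)&(roi>0)&(cv2.erode(cv2.morphologyEx(wh,cv2.MORPH_CLOSE,np.ones((25,25))),np.ones((5,5)))>0)).astype(np.uint8)
h=cv2.minAreaRect(np.argwhere(pan>0)[:,::-1].astype(np.float32));print('panel',h,[np.round(world('top',*p,z=181)).tolist() for p in cv2.boxPoints(h)])
dk=((hsv[...,2]<80)&(pan>0)); q=np.argwhere(dk)[:,::-1]; w=np.array([world('top',*p,z=180) for p in q]); print('slot',len(w),np.polyfit(w[:,0],w[:,1],1),w.min(0),w.max(0))
```

```text
top top z 179.6185848976259 ((532.6619262695312, -209.73971557617188), (139.67489624023438, 209.19886779785156), 89.72282409667969) [ 532.16060201 -209.27766731]
 grip 55 [ 473.10102987 -208.89056713  205.62627795] [22.07300622 19.64529281 16.26220167]
 therm 764 34.97515134357005 ((501.6263732910156, 231.26998901367188), (113.69798278808594, 151.80123901367188), 45.64694595336914)
scene top z 180.20978492972935 ((532.8190307617188, -208.41404724121094), (213.68524169921875, 139.38916015625), 0.36348867416381836) [ 547.5465715 -213.4993429]
 grip 54 [ 476.102023   -209.55614761  202.49339376] [21.90918068 22.2552499  16.4053961 ]
 therm 423 35.080431474566645 ((501.3319396972656, 231.23468017578125), (115.6701889038086, 155.14622497558594), 44.874778747558594)
mat ((179.91600036621094, 224.2880096435547), (74.41635131835938, 75.75799560546875), 79.69515228271484) [532.42588154 262.39028715   3.        ]
barrel ((176.0, 227.50001525878906), (12.020814895629883, 38.890869140625), 45.0)
[[490.0, 324.0, 39.0], [576.0, 236.0, 39.0], [548.0, 209.0, 39.0], [462.0, 297.0, 39.0]] [519.07742484 266.47502862  39.        ]
heater ((328.0, 216.0), (72.0, 46.0), 90.0) [[636.0, -143.0, 180.0], [632.0, -276.0, 180.0], [425.0, -268.0, 180.0], [428.0, -138.0, 180.0]]
panel ((327.16998291015625, 215.19000244140625), (51.90163803100586, 14.424980163574219), 81.8698959350586) [[604.0, -175.0, 181.0], [609.0, -217.0, 181.0], [460.0, -233.0, 181.0], [455.0, -192.0, 181.0]]Traceback (most recent call last):
  File "<stdin>", line 23, in <module>
IndexError: too many indices for array: array is 1-dimensional, but 2 were indexed
```

```bash
cat >> h.py <<'E'
def cmd(): return json.load(open('cmd.json'))   # x,y,z,yaw(rad)
def axes(yaw): return np.array([[np.cos(yaw),np.sin(yaw),0],[0,0,-1],[-np.sin(yaw),np.cos(yaw),0]])
def done(row):
    c=cmd(); p=np.array(c[:3])+axes(c[3]).T@np.array(row[:3]); json.dump([*p,c[3]-np.radians(row[3])],open('cmd.json','w'))
def to(p,yaw):
    c=cmd(); r=axes(c[3])@(np.array(p)-c[:3]); return np.round([*r,np.degrees(c[3]-yaw)],2).tolist()
E
echo '[296.48,606.422,233.573,1.116]'>cmd.json
python3 -c "
from h import *
print(to([474,-209,255],0))"
```

```text
[-654.55, -21.43, -517.67, 63.94]
```

{"api": "apply_moves", "payload": {
  "steps": [
    [[-100,-21,-79,8],[-654.5,-21.4,-517.7,63.9],[-654.5,-21.4,-517.7,63.9],[-654.5,-21.4,-517.7,63.9],[-654.5,-21.4,-517.7,63.9],[-654.5,-21.4,-517.7,63.9],[-654.5,-21.4,-517.7,63.9],[-654.5,-21.4,-517.7,63.9],[-654.5,-21.4,-517.7,63.9],[-654.5,-21.4,-517.7,63.9],[-654.5,-21.4,-517.7,63.9],[-654.5,-21.4,-517.7,63.9],[-654.5,-21.4,-517.7,63.9],[-654.5,-21.4,-517.7,63.9],[-654.5,-21.4,-517.7,63.9],[-654.5,-21.4,-517.7,63.9],[-654.5,-21.4,-517.7,63.9],[-654.5,-21.4,-517.7,63.9],[-654.5,-21.4,-517.7,63.9]]
  ],
  "grip": 50
}}

```text
time_s: 3.6
tcp_pos: [473.8, -209.3, 254.8]
orientation: [-1.57, 0.001, -0.001]
force: [-0.3, -0.1, -0.5]
opening: 49.8
```

```bash
cat >> h.py <<'E'
def wcloud(d,s):
    m=cams.camera_model('wrist'); v,u=np.indices(d.shape); x=(u-m['cx'])/m['fx'];y=(v-m['cy'])/m['fy']; th=np.hypot(x,y)
    k=np.tan(th)/np.maximum(th,1e-9); P=np.stack([x*k*d,y*k*d,d,np.ones_like(d)],-1)
    T=np.array(m['tool_from_camera']); Q=(P@T.T)[...,:3]
    W=Q@R.from_euler('xyz',s['orientation']).as_matrix().T+np.array(s['tcp_pos']); W[(d==0)|(th>1.3)]=np.nan; return W
E
python3 - <<'E'
from h import *
done([-654.5,-21.4,-517.7,63.9]); print(cmd())
s=telemetry.read_state(); p,d=snap('wrist','w1'); w=wcloud(d,s)
m=(w[...,0]>425)&(w[...,0]<640)&(w[...,1]>-280)&(w[...,1]<-140)
t=w[m&(w[...,2]>172)&(w[...,2]<190)]; print(len(t),np.median(t[:,2]),cv2.minAreaRect(t[:,:2].astype(np.float32)))
g=w[m&(w[...,2]>198)&(w[...,2]<211)]; print(len(g),np.median(g,axis=0),np.percentile(g,[3,97],axis=0))
for q in ['grip_top','panel','on_end']:
  for r in finder.spot_point(q,'wrist')[:2]: u,v=np.round(r['uv']).astype(int); print(q,u,v,r['confidence'],w[v,u])
E
```

```text
[474.04772572831786, -208.96333392480938, 254.973, 0.0007346079756236357]
30805 179.37605325606808 ((530.7761840820312, -194.70188903808594), (206.0790557861328, 109.39657592773438), 0.0023918042425066233)
995 [ 471.59431573 -203.39644347  205.04165799] [[ 461.68994243 -213.44623299  199.95310451]
 [ 481.95000752 -195.23611073  206.87153843]]
grip_top 274 231 0.56 [ 471.59019663 -204.69980102  206.60255018]
panel 265 219 0.7 [ 465.83979552 -196.80746246  205.93244217]
on_end 433 218 0.62 [ 595.1208124  -204.08843499  181.024669  ]
on_end 274 219 0.24 [ 471.59813502 -197.03371979  205.17204952]
```

View pics/w1.png

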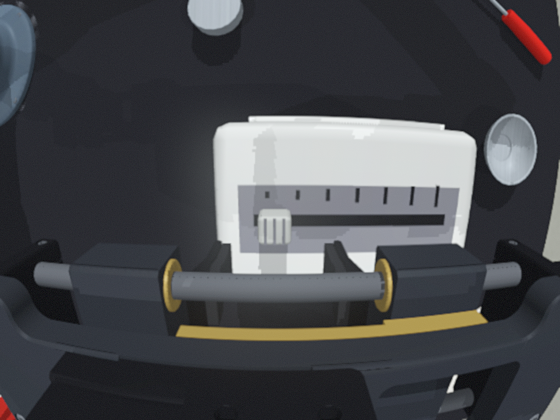

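{"api": "apply_moves", "payload": {
  "steps": [
    [[-2,25,2,0],[-2,45,2,0],[-2,54,2,0],[-2,54,2,0]]
  ]
}}

```text
time_s: 4.2
tcp_pos: [471.5, -205.8, 200.0]
orientation: [-1.57, 0.002, 0.002]
force: [-0.8, 0.5, 0.2]
opening: 50.3
```

{"api": "apply_moves", "payload": {
  "steps": [
    [[0,0,0,0],[0,0,0,0],[0,0,0,0],[0,0,0,0],[0,0,0,0],[0,0,0,0]]
  ],
  "grip": 10,
  "squeeze": 25
}}

```text
time_s: 4.8
tcp_pos: [472.2, -207.1, 201.3]
orientation: [-1.571, -0.001, 0.001]
force: [-0.1, -0.1, 1.6]
opening: 21.7
```

{"api": "apply_moves", "payload": {
  "steps": [
    [[0,3,0,0],[0,6,0,0],[0,7.5,0,0],[0,7.5,0,0],[0,7.5,0,0]]
  ]
}}

```text
time_s: 5.3
tcp_pos: [473.0, -207.1, 194.6]
orientation: [-1.57, -0.002, 0.001]
force: [-0.8, 1.6, 9.3]
opening: 21.6
```

{"api": "apply_moves", "payload": {
  "steps": [
    [[5,7.5,0,0],[10,7.5,0,0],[15,7.5,0,0],[20,7.5,0,0],[25,7.5,0,0],[30,7.5,0,0],[35,7.5,0,0],[40,7.5,0,0],[45,7.5,0,0],[50,7.5,0,0],[52,7.5,0,0],[52,7.5,0,0]]
  ]
}}

```text
time_s: 6.5
tcp_pos: [519.7, -207.6, 191.3]
orientation: [-1.564, 0.008, -0.001]
force: [-24.6, 8.0, 47.5]
opening: 21.5
```

{"api": "apply_moves", "payload": {
  "steps": [
    [[0,-4,0,0],[0,-7.5,0,0],[0,-7.5,0,0],[0,-7.5,0,0]]
  ]
}}

```text
time_s: 6.9
tcp_pos: [524.8, -207.4, 194.4]
orientation: [-1.571, -0.002, 0.001]
force: [-0.7, -0.0, 8.2]
opening: 22.1
```

{"api": "apply_moves", "payload": {
  "steps": [
    [[0,0,0,0],[0,0,0,0],[0,-2,0,0],[0,-4,0,0],[3,-4,0,0],[5,-4,0,0],[8,-4,0,0],[11,-4,0,0],[14,-4,0,0],[17,-4,0,0],[20,-4,0,0],[22,-4,0,0],[22,-4,0,0]]
  ],
  "grip": 32
}}

```text
time_s: 8.2
tcp_pos: [546.2, -206.9, 197.2]
orientation: [-1.571, 0.0, 0.001]
force: [-4.1, -0.4, -0.1]
opening: 32.1
```

{"api": "apply_moves", "payload": {
  "steps": [
    [[2,0,0,0],[4,0,0,0],[6,0,0,0],[8,0,0,0],[10,0,0,0],[11,0,0,0],[11,0,0,0]]
  ]
}}

```text
time_s: 8.9
tcp_pos: [556.9, -207.0, 197.2]
orientation: [-1.571, 0.0, 0.001]
force: [-4.2, -0.4, -0.2]
opening: 32.2
```

{"api": "apply_moves", "payload": {
  "steps": [
    [[1.5,0,0,0],[3,0,0,0],[4,0,0,0],[4,0,0,0]]
  ]
}}

```text
time_s: 9.3
tcp_pos: [560.8, -207.0, 197.2]
orientation: [-1.571, 0.001, 0.001]
force: [-4.5, 0.4, -0.2]
opening: 32.0
```

{"api": "apply_moves", "payload": {
  "steps": [
    [[1.5,0,0,0],[3,0,0,0],[4,0,0,0],[4,0,0,0]]
  ]
}}

```text
time_s: 9.7
tcp_pos: [565.2, -207.0, 197.4]
orientation: [-1.571, -0.0, 0.001]
force: [-4.3, -0.9, -0.3]
opening: 31.7
```

{"api": "apply_moves", "payload": {
  "steps": [
    [[1.5,0,0,0],[3,0,0,0],[4,0,0,0],[4,0,0,0]]
  ]
}}

```text
time_s: 10.1
tcp_pos: [570.5, -206.7, 197.8]
orientation: [-1.571, -0.003, 0.001]
force: [-0.5, -0.5, 0.2]
opening: 32.1
```

{"api": "apply_moves", "payload": {
  "steps": [
    [[-4,0,0,0],[-5,-10,0,0],[-5,-40,0,0],[-5,-60,0,0],[-5,-60,0,0]]
  ],
  "grip": 40
}}

```text
time_s: 10.6
tcp_pos: [565.9, -208.0, 261.3]
orientation: [-1.572, -0.007, 0.001]
force: [0.1, 0.9, 1.3]
opening: 39.9
```

Run:
```python
from h import *
s=telemetry.read_state(); print(s['tcp_pos'],s['orientation'],s['time_s']); p,d=snap('wrist','w2'); w=wcloud(d,s)
m=(w[...,0]>425)&(w[...,0]<640)&(w[...,1]>-280)&(w[...,1]<-140)
t=w[m&(w[...,2]>172)&(w[...,2]<190)]; print(np.median(t[:,2]))
g=w[m&(w[...,2]>192)&(w[...,2]<211)]; print(len(g),np.median(g,axis=0),np.percentile(g,[3,97],axis=0))
h,e=np.histogram(g[:,2],np.arange(192,212)); print(h)
p,d=snap('scene','s2'); w=cloud('scene',d); g=w[(w[...,0]>440)&(w[...,0]<620)&(abs(w[...,1]+208)<20)&(w[...,2]>190)&(w[...,2]<212)];print(len(g),g.mean(0),g.max(0))
```

```text
[ 565.91115855 -207.99763957  261.33437292] [-1.57230057e+00 -7.44729457e-03  5.47108565e-04] 10.6
179.43161807554833
1012 [ 565.37736708 -202.9314329   204.87886033] [[ 555.84942118 -213.83841682  194.40149077]
 [ 575.54767381 -195.23057462  206.76384965]]
[ 16   7  15  13   9  13  13  18  10  25  44 102 265 318 127  17   0   0
   0]
70 [ 570.06074632 -209.49439503  201.64794465] [ 578.70680831 -196.67040281  209.93121866]
```

Run:
```python
from h import *
for r in [(-2,54,2,0),(0,7.5,0,0),(52,7.5,0,0),(0,-7.5,0,0),(22,-4,0,0),(11,0,0,0),(12,0,0,0),(-5,-60,0,0)]: done(r)
print(cmd()); print(to([531,254,200],0.785))
```

```text
[564.0462322283004, -206.89721975259852, 257.473, 0.0007346079756236357]
[-32.71, 57.47, 460.92, -44.94]
```

{"api": "apply_moves", "payload": {
  "steps": [
    [[0,0,50,-8],[-10,0,100,-16],[-15,0,150,-24],[-20,0,200,-32],[-32.7,30,250,-40],[-32.7,57.5,300,-44.9],[-32.7,57.5,350,-44.9],[-32.7,57.5,400,-44.9],[-32.7,57.5,440,-44.9],[-32.7,57.5,460.9,-44.9],[-32.7,57.5,460.9,-44.9],[-32.7,57.5,460.9,-44.9],[-32.7,57.5,460.9,-44.9]]
  ],
  "grip": 80
}}

```text
time_s: 12.0
tcp_pos: [530.9, 252.0, 199.3]
orientation: [-1.571, 0.002, 0.782]
force: [0.3, 0.2, 0.4]
opening: 79.7
```

Run:
```python
from h import *
done([-32.7,57.5,460.9,-44.9]); print(cmd())
s=telemetry.read_state(); print(s['tcp_pos'],s['orientation'],s['time_s']); p,d=snap('wrist','w3'); w=wcloud(d,s)
for q in ['barrel','lens','thermometer']:
  for r in finder.spot_point(q,'wrist')[:1]: u,v=np.round(r['uv']).astype(int); print(q,u,v,r['confidence'],w[v,u])
def fit(w,n):
    m=(w[...,0]>420)&(w[...,0]<640)&(w[...,1]>150)&(w[...,1]<370)&(w[...,2]>31)&(w[...,2]<46)
    pts=w[m]; r=cv2.minAreaRect(pts[:,:2].astype(np.float32)); print(n,len(pts),np.median(pts[:,2]),r)
    for yaw in [np.radians(a) for a in (-49,-47,-45,-43,-41)]:
        ax=np.array([np.cos(yaw),np.sin(yaw)]); ay=np.array([-ax[1],ax[0]]); q=(pts[:,:2]-[531,254])
        a=q@ax;b=q@ay; k=(a>-15)&(a<40); print(round(np.degrees(yaw)),'len',np.percentile(a,[1,99]).round(1),'wid',np.percentile(b[k],[3,97]).round(1), 'slope',np.polyfit(a[k],b[k],1).round(3))
fit(w,'wrist'); fit(cloud('top',np.load('pics/top0.npy')),'top0')
```

```text
[531.0076602660466, 253.9786342066808, 199.973, 0.7843874421210776]
[530.9402418  251.99990495 199.31966239] [-1.57108245  0.00169257  0.78201032] 12.0
barrel 282 187 0.58 [526.86920545 262.98777687  37.66576936]
lens 281 251 0.65 [574.96413746 213.61378538  33.95858607]
thermometer 283 166 0.93 [512.79776471 278.39720507  38.63620894]
wrist 6642 37.23111427453192 ((502.04315185546875, 237.72901916503906), (112.28353881835938, 150.62515258789062), 47.03740692138672)
-49 len [-83.5  57.6] wid [-11.2  22.2] slope [0.048 4.882]
-47 len [-83.4  57.8] wid [-11.6  21.8] slope [0.017 4.903]
-45 len [-83.1  58.1] wid [-11.7  21.4] slope [-0.011  4.861]
-43 len [-83.1  58.3] wid [-12.2  21. ] slope [-0.042  4.875]
-41 len [-83.7  58.2] wid [-12.7  20.9] slope [-0.069  4.812]
top0 590 36.49622597042332 ((502.0558776855469, 231.8474884033203), (112.27145385742188, 148.60736083984375), 45.64694595336914)
-49 len [-77.5  64.2] wid [-15.   19.3] slope [0.101 0.778]
-47 len [-77.2  64.5] wid [-15.3  18.3] slope [0.071 0.626]
-45 len [-77.3  64.7] wid [-15.6  17.6] slope [0.037 0.485]
-43 len [-77.7  64.9] wid [-15.9  17.1] slope [0.008 0.334]
-41 len [-78.5  64.9] wid [-16.4  17. ] slope [-0.039  0.649]
```

View pics/w3.png

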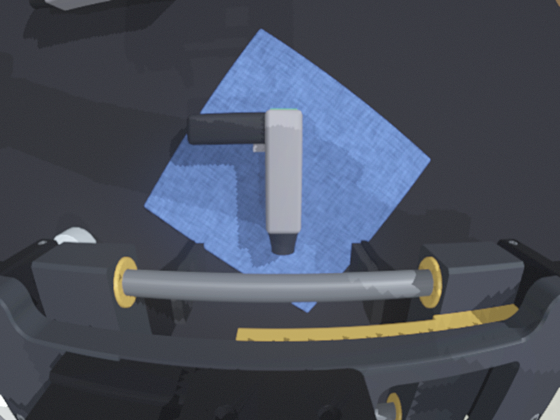

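{"api": "apply_moves", "payload": {
  "steps": [
    [[0,40,0,0],[0,80,0,0],[0,120,0,0],[0,150,0,0],[0,170,0,0],[0,180,0,0],[0,182.5,0,0],[0,182.5,0,0],[0,182.5,0,0]]
  ]
}}

```text
time_s: 13.1
tcp_pos: [532.0, 254.3, 18.7]
orientation: [-1.571, -0.002, 0.784]
force: [-0.8, -0.7, 0.4]
opening: 79.9
```

{"api": "apply_moves", "payload": {
  "steps": [
    [[0,0,0,0],[0,0,0,0],[0,0,0,0],[0,0,0,0],[0,0,0,0],[0,0,0,0],[0,0,0,0],[0,0,0,0]]
  ],
  "grip": 25,
  "squeeze": 45
}}

```text
time_s: 13.9
tcp_pos: [531.2, 254.1, 17.5]
orientation: [-1.571, -0.0, 0.785]
force: [1.3, 1.0, -0.9]
opening: 35.3
```

Run:
```python
from h import *
done([0,182.5,0,0]); print(cmd()); print(to([532.7,31,96.5],0.0))
```

```text
[531.0076602660466, 253.9786342066808, 17.473000000000013, 0.7843874421210776]
[-156.31, -79.03, -159.02, 44.94]
```

{"api": "apply_moves", "payload": {
  "steps": [
    [[0,-20,0,0],[0,-45,0,0],[0,-79,0,0],[-20,-79,-20,5.7],[-40,-79,-41,11.4],[-60,-79,-61,17],[-80,-79,-81,23],[-100,-79,-102,29],[-120,-79,-122,34.6],[-138,-79,-140,40],[-150,-79,-153,43.5],[-156.3,-79,-159,44.9],[-156.3,-79,-159,44.9],[-156.3,-79,-159,44.9],[-156.3,-79,-159,44.9]]
  ]
}}

```text
time_s: 15.4
tcp_pos: [532.7, 32.7, 96.3]
orientation: [-1.57, 0.0, 0.004]
force: [-0.1, 0.8, -1.9]
opening: 35.6
```

Run:
```python
from h import *
done([-156.3,-79,-159,44.9]); print(cmd())
s=telemetry.read_state(); print(s['tcp_pos'],s['orientation'],s['time_s'],s['force'],s['opening'])
P={}
for n in ['wrist','top','scene']:
    p,d=snap(n,n[0]+'4'); w=wcloud(d,s) if n=='wrist' else cloud(n,d)
    m=(w[...,0]>500)&(w[...,0]<565)&(w[...,1]>-75)&(w[...,1]<120)&(w[...,2]>60)&(w[...,2]<125)
    q=w[m]; print(n,len(q))
    if len(q):
        for lo in range(-60,120,15):
            k=q[(q[:,1]>=lo)&(q[:,1]<lo+15)]
            if len(k)>8: print(lo,len(k),'x',np.percentile(k[:,0],[3,97]).round(1),'z',np.percentile(k[:,2],[3,50,97]).round(1))
        print('ymin',np.percentile(q[:,1],[0.3,1]))
    for t in ['lens','barrel','outlet']:
        for r in finder.spot_point(t,n)[:2]: u,v=np.clip(np.round(r['uv']).astype(int),0,[559,419]); print(t,u,v,round(r['confidence'],2),w[v,u].round(1))
a=cv2.imread('pics/s4.png')[130:310,180:420]; b=cv2.imread('pics/w4.png')
cv2.imwrite('pics/c4.png',np.vstack([cv2.resize(a,(480,360),interpolation=cv2.INTER_CUBIC)[:300],cv2.resize(b,(480,360))[:300]]))
```

```text
[532.6915065535339, 31.026050320150972, 96.47300000000001, 0.0007346079756236357]
[532.73126739  32.67138452  96.26588815] [-1.56991115e+00  2.90679310e-04  3.56317683e-03] 15.4 [-0.14578095  0.81117719 -1.9209963 ] 35.634294375798746
wrist 21170
0 544 x [515.3 549.4] z [112.7 116.6 117.8]
15 1380 x [515.5 549.2] z [114.1 116.8 118.2]
30 1813 x [505.6 559.8] z [ 88.2 115.5 121.8]
45 2563 x [516.4 549.4] z [113.9 116.7 117.9]
60 2866 x [516.5 549.7] z [113.6 116.8 117.9]
75 3867 x [503.7 549.4] z [103.8 116.5 118. ]
90 4493 x [501.7 549.5] z [110.3 116.4 118. ]
105 3644 x [501.9 549.1] z [108.6 116.  117.9]
ymin [10.97260826 12.15768875]
barrel 275 264 0.62 [531.7  45.8 117.3]
top 120
-45 24 x [523.  544.6] z [103.2 109.4 115.2]
-30 49 x [520.1 547.9] z [102.5 111.  118.2]
-15 47 x [517.4 550. ] z [101.7 116.7 122.1]
ymin [-37.10036803 -37.05911479]
barrel 246 216 0.58 [504.    2.5 467.7]
outlet 304 220 0.82 [ 521.7 -138.1  156.5]
scene 329
-45 32 x [522.7 543.9] z [ 88.3 103.  114.1]
-30 45 x [524.4 548. ] z [ 94.8 110.1 115.9]
-15 65 x [519.3 550.6] z [ 88.6 112.7 119.9]
0 65 x [521.1 551.9] z [ 87.7 114.2 120.6]
15 79 x [506.5 562. ] z [ 88.4 115.3 123. ]
30 16 x [555.8 561.1] z [ 87.5  98.5 118.2]
ymin [-36.71851865 -36.18836954]
lens 242 215 0.63 [ 560.1 -202.8  206.8]
lens 288 164 0.58 [146.9 222.5  44.2]
barrel 245 215 0.7 [ 536.6 -182.   184. ]
barrel 310 169 0.57 [568.2  20.6 288.5]
```

View pics/c4.png

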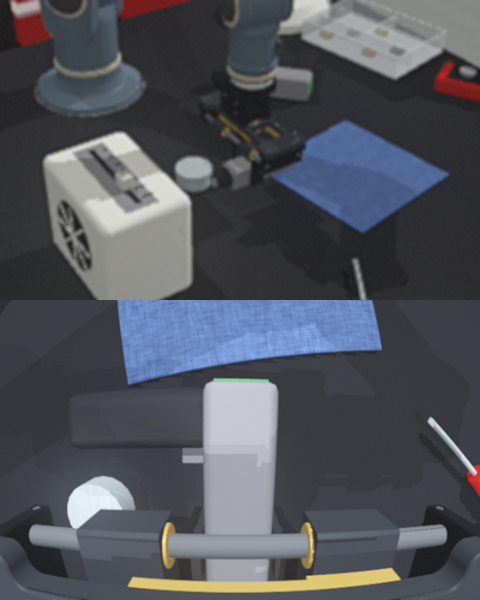

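{"api": "apply_moves", "payload": {
  "steps": [
    [[0,0,0,0],[0,0,0,0],[0,0,0,0],[0,0,0,0],[0,0,0,0],[0,0,0,0],[0,0,0,0],[0,0,0,0],[0,0,0,0],[0,0,0,0],[0,0,0,0],[0,0,0,0],[0,0,0,0],[0,0,0,0],[0,0,0,0],[0,0,0,0],[0,0,0,0],[0,0,0,0],[0,0,0,0],[0,0,0,0]]
  ]
}}

```text
time_s: 18.0
tcp_pos: [532.7, 31.0, 96.4]
orientation: [-1.571, 0.0, 0.001]
force: [-0.5, 0.8, -3.5]
opening: 35.9
```

{"api": "apply_moves", "payload": {
  "steps": [
    [[0,0,0,0],[0,0,0,0],[0,0,0,0],[0,0,0,0],[0,0,0,0],[0,0,0,0],[0,0,0,0],[0,0,0,0],[0,0,0,0],[0,0,0,0]]
  ]
}}

```text
time_s: 19.0
tcp_pos: [532.7, 31.0, 96.4]
orientation: [-1.571, 0.0, 0.001]
force: [-0.3, -0.1, -2.7]
opening: 35.8
```

Run:
```python
from h import *
print(to([531,254,97],0.7844))
```

```text
[-1.53, -0.53, 222.98, -44.9]
```

{"api": "apply_moves", "payload": {
  "steps": [
    [[2,0,20,-4],[4,0,45,-9],[5,0,70,-14],[6,0,95,-19],[8,0,120,-25],[10,0,145,-31],[12,0,170,-37],[13,0,190,-41],[13.3,0,205,-44],[13.3,0,214,-44.9],[13.3,0,217,-44.9],[13.3,25,217,-44.9],[13.3,45,217,-44.9],[13.3,60,217,-44.9],[13.3,69,217,-44.9],[13.3,74,217,-44.9],[13.3,77,217,-44.9],[13.3,78.5,217,-44.9],[13.3,78.5,217,-44.9],[13.3,78.5,217,-44.9]]
  ]
}}

```text
time_s: 21.0
tcp_pos: [546.2, 248.2, 18.5]
orientation: [-1.571, -0.001, 0.784]
force: [0.2, -0.0, -2.8]
opening: 35.5
```

{"api": "apply_moves", "payload": {
  "steps": [
    [[0,0.5,0,0],[0,1,0,0],[0,1,0,0],[0,1,0,0]]
  ]
}}

```text
time_s: 21.4
tcp_pos: [546.1, 248.2, 17.5]
orientation: [-1.571, -0.001, 0.784]
force: [-1.9, -0.2, 2.8]
opening: 35.8
```

Contact is light, so I'm opening the fingers gently and then rising.

{"api": "apply_moves", "payload": {
  "steps": [
    [[0,0,0,0],[0,0,0,0],[0,0,0,0],[0,0,0,0],[0,0,0,0],[0,0,0,0],[0,0,0,0]]
  ],
  "grip": 80
}}

```text
time_s: 22.1
tcp_pos: [545.8, 248.0, 16.9]
orientation: [-1.571, -0.0, 0.784]
force: [0.2, -0.8, 0.1]
opening: 78.4
```

{"api": "apply_moves", "payload": {
  "steps": [
    [[0,-20,0,0],[0,-50,0,0],[0,-100,0,0],[0,-150,0,0],[0,-200,0,0],[0,-200,50,0],[0,-200,100,0],[0,-200,150,0],[0,-200,150,0],[0,-200,150,0]]
  ]
}}

```text
time_s: 23.1
tcp_pos: [438.8, 355.2, 217.0]
orientation: [-1.571, 0.0, 0.788]
force: [-0.2, -0.9, 0.7]
opening: 80.0
```

Run:
```python
from h import *
s=telemetry.read_state(); print(s['tcp_pos'],s['time_s'],s['force'])
for n in ['top','scene']:
    p,d=snap(n,n[0]+'5'); w=cloud(n,d)
    m=(w[...,0]>420)&(w[...,0]<660)&(w[...,1]>150)&(w[...,1]<370)
    t=w[m&(w[...,2]>22)&(w[...,2]<50)]; print(n,len(t),np.median(t[:,2]),cv2.minAreaRect(t[:,:2].astype(np.float32)))
    g=w[(w[...,0]>440)&(w[...,0]<620)&(abs(w[...,1]+208)<20)&(w[...,2]>192)&(w[...,2]<212)];print('grip',len(g),g.mean(0),np.median(g,axis=0))
a=cv2.imread('pics/t5.png')[110:300,100:450]; b=cv2.imread('pics/s5.png')[130:320,130:430]
cv2.imwrite('pics/c5.png',np.vstack([cv2.resize(a,(550,298)),cv2.resize(b,(550,300)[:2])]))
```

```text
[438.84474035 355.18451655 216.95669245] 23.1 [-0.18544551 -0.90661952  0.68588403]
top 793 35.329668907824214 ((515.2056274414062, 224.23326110839844), (115.4434814453125, 151.4296875), 46.06086349487305)
grip 61 [ 566.37570068 -209.39304199  204.76718595] [ 566.12237961 -208.76152399  205.15765279]
scene 432 35.11777682490376 ((516.4783935546875, 225.91647338867188), (112.59255981445312, 154.02122497558594), 48.612876892089844)
grip 66 [ 570.17552669 -209.14440853  202.31173505] [ 572.77369182 -208.95477856  203.97405296]
```

View pics/c5.png

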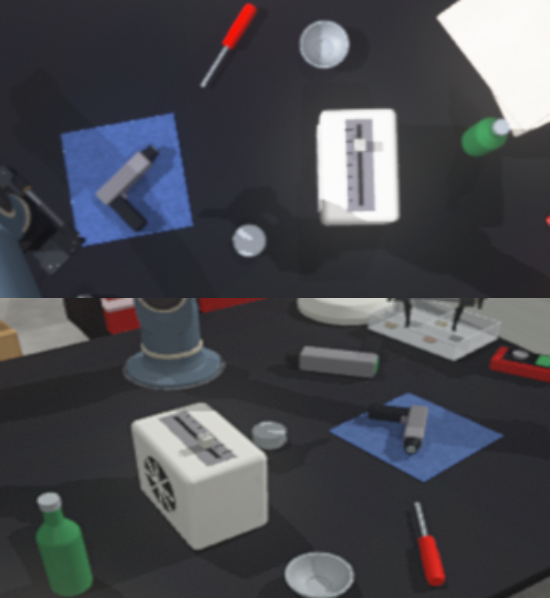

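```bash
python3 -c "
from plant import manip
print(manip.close_job())"
```

```text
the job is handed in; nothing more can be done
None
```

The job is done and handed in at about 23 s of the 64 s allowed; no verdict was reported.

- **Heater:** I pressed the grip down, slid it out of off, let go, and pushed it lightly with one finger at about 4 N. At about 97 mm from the off end the push force dropped to zero. The final pictures put its top at about 205 mm, the fully-up height.
- **One slip:** During the slide past off, one move pressed down 7.5 mm further than I meant. It peaked at about 47 N down and 25 N sideways, well before the catch, and I eased it off straight away. Nothing over 5 N was read while I pushed towards the catch.
- **Thermometer:** I aimed the smaller one at the middle of the outlet. The top and scene cameras put the lens about 101 mm from the grille, centred within about 1 mm, level and square. I held it still for 3 s, then laid it on its side on the mat, with its origin close to the middle. It was set down with about 3 N of contact.
- **Last checks:** The top and scene cameras show the thermometer lying flat on the mat. The tin, screwdriver, bottle and bowl look unmoved in the picture. The wrist camera disagreed with the other two by about 5 mm, so I went by the top and scene cameras.

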